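Turn the sherd turntable to the red line and fire the shutter

TASK

Push the orange stud gently round with a fingertip, without gripping it, until the yellow index line on the grey turntable dial lines up with the scale line that has the red dot beside it. Then press the green shutter button fully down, let it come up again, and move clear of everything. The sherd must stay lying in the middle of the dial, and everything else stays where it is; do not press the button before the index is on the red line.

Things in the scene. Friction and masses are not known exactly. Their poses are not given: they have to be found in the camera images.
- dial: Grey turntable dial, 210 mm across, on a fixed round black base 280 mm across, 22 mm high. Origin on its vertical axis at table level; its top face is 36 mm above the table. Its own +x runs along the yellow index line; z is up. It turns either way, over 25 degrees beyond each coloured line, against friction (1.4 N at the stud), and stays where left.
- index_point (a point): Point on the extension of the yellow index line (4 mm wide, running from 49 mm to 104 mm from the axis on the dial's top), 128 mm from the axis, thus over the circle of the coloured dots. It turns with the dial; when it is right over the red dot, the index is lined up.
- stud_top (a point): Centre of the top of the orange upright stud, a pin 16 mm in diameter fixed on the dial, 85 mm from the axis, opposite the index line. It stands 30 mm above the dial's top face, its top 66 mm above the table, and turns with the dial. The fingers must not load dial or stud with over 20 N, so do not pinch it.
- red_dot: Red flat round dot, 18 mm in diameter and 2 mm thick, fixed on the black base 128 mm from the dial's axis, just beyond the outer end of the broad white scale line that is the target. Origin at the centre of its underside, 22 mm above the table. It is on one or the other of two broad lines, which lie 110 degrees apart as seen from the axis.
- blue_dot: Blue dot of the same make, at the other broad scale line (not the target). Origin at the centre of its underside.
- shutter_top (a point): Centre of the top of the green push button of the remote shutter release, 32 mm in diameter, on a fixed black housing on the table. The button moves straight down 6 mm; fully down takes 5 N, and it springs back.
- shutter (a joint): Travel of the green button in m: 0 when up, 0.006 when fully down; over 0.0045 counts as pressed.
- sherd_mid (a point): Middle (5 mm above its underside) of the loose brown pottery sherd, about 56 x 44 x 10 mm, 50 g, lying flat in the middle of the dial. It rides round on the dial.
- sherd_a_mid (a point): Middle of a loose sherd 60 x 45 x 10 mm lying on the table: leave alone.
- sherd_b_mid (a point): Middle of a loose sherd 45 x 40 x 9 mm lying on the table: leave alone.
- jar_big: White jar with black cap, 70 mm across and 85 mm high; origin at the centre of its underside: leave alone.
- jar_small: Small white jar with red cap, 44 mm across and 55 mm high; origin at the centre of its underside: leave alone.
- tape_roll: Yellow roll of tape, 84 mm across and 20 mm high; origin at the centre of its underside: leave alone.
- brush: Brush lying on the table, about 0.2 m long along its own x: leave alone.
There are look-alikes about, which are no part of the job. Of the things shaped like the part that bears shutter_top, the black one is meant.

How it is judged:
By the outcome, as a careful person would: the job done as asked, in the order asked, and still so for the second after the job is handed in, with the robot touching nothing.
It also fails if it takes over 46 s, if anything falls off the work surface, if the arm or the gripper's body presses on something with over 40 N, if the wrist force passes 120 N, or if a joint passes its speed limit or range.

ROBOT

A 6-joint arm with a two-finger parallel gripper is mounted at the origin on the work surface. World frame = base frame: x ahead of the robot, y to its left, z up, the work surface at z = 0. Lengths are in m, angles in rad, forces in N, time in s.
With the tool pointing down it reaches from about 0.25 to 0.725 m from the base axis. Payload 9.7 kg.
Tool frame: the origin (TCP) lies at the very end of the fingers, on their centre line; the grasp point (between the pads) lies 19 mm behind it; z points along the fingers, y is the direction in which the jaws open and shut (so a half turn about z gives the same grasp; the last joint's range is limited). The gripper opens to 85 mm and grips with 20 to 120 N. Pads are 22 mm wide; open, the fingers measure 114 mm over their backs; the gripper's body (76 mm by 85 mm) begins 54 mm behind the grasp point. The pads swing forward as they close: fully open they stand 13 mm farther back than shut.
Start: joints at [-1.252, 0.087, 0.176, 1.66, 0, 1.571], TCP at [0.172, -0.522, 0.231] pointing down, gripper open.
Joint ranges: [-3.13, 3.13], [-0.85, 1.81], [-1.15, 1.24], [-2.2, 2.28], [-1.44, 1.52], [-3.14, 3.14]. Speed limits (rad/s): [2.22, 2.22, 2.57, 3.14, 3.14, 3.14].

INTERFACE

Orientations are given as a unit quaternion [w, x, y, z].
In Python, from rig import env gives the robot as it stands.
- The arm moves only by the tool move_arm, never from a script. Its argument "steps" is a list of rows, each an object with "hand": the finger opening in cm, from 0 to 8.54; "travel": the shift along the tool's x, y, z in cm, a list of three; "yaw": the turn about the tool's z in degrees. A call has 1 to 8 rows; each row shifts and turns the pose as measured when the row begins, along the tool's axes as they then stand; what a row does not reach is not made up. A row lasts 1/10 s, in which the tool goes at most 50 mm and 8.59 degrees, less where a joint would pass 70% of its speed; a pose out of reach is approached as far as the arm can. A call is refused whole if a number of a shift passes 5 or a number of a turn 8.59, either way. A call with a gripper value outside its range is refused whole. The fingers move at their own pace and stop on an object; "squeeze" is the grip in N (left out, the last holds). Time passes only in rows, so rows that do not move let the fingers close. It gives the time, the measured TCP pose, the force and the opening at its end, in the units of the state.
- env.state(): the state, without advancing time (a new reading comes with each control period).
- env.snapshot(name): name is "side" or "top"; returns a dict with "image" (420x560x3 uint8, red, green, blue), "fx", "fy", "cx", "cy" (pixels), "view" (4x4, takes a point from world to camera coordinates). Camera axes: x right, y up, looking along -z (the intrinsics and any distortion apply to the point x, -y, -z); pixel columns grow to the right and rows downward; lengths in m; the calibration is good to about 2 mm. A picture is of the moment at which its call begins. There is no depth.
- env.close_job(): hands the job in, once; it reports no verdict.
The state is a dict: "time_s": time; "qpos": joint angles; "joint_vel": joint speeds; "effort": joint torques, N m; "position": TCP position; "ee_rot": TCP orientation; "force": force on the tool from outside, world axes, zero at the start; "ft_torque": the same for the moment, N m; "finger_gap": finger opening in m.
Only numpy, scipy, OpenCV 4.12 (cv2) and the standard library are available. Lean on these libraries where they do the work, as an engineer would, in place of code of your own. Each camera call takes 0.05 s, during which the arm holds its last target. There are 200 camera calls.

## Working session

There is one attempt and no reset: what is moved stays moved. The work goes in short steps, Python scripts to look and compute and a tool call to move; the robot and the scene stay as the last step left them, time stands still between calls to the robot, and variables do not carry over. Pictures are saved under pics/ and viewed, about 8 in all and at most 12, crops included, and the job is handed in when it is done.

Besides the shell and the picture viewer there is one more tool, called after "Request:" by a JSON object that holds its "method" and its "body". move_arm: Moves the arm, as the interface text tells. Its arguments: {"type":"object","properties":{"steps":{"type":"array"},"squeeze":{"type":"number"}},"required":["steps"]}

```bash
mkdir -p pics
cat > h.py <<'E'
import numpy as np,cv2
from rig import env
def snap(n,f=None):
    s=env.snapshot(n)
    if f: cv2.imwrite('pics/'+f,cv2.cvtColor(s['image'],cv2.COLOR_RGB2BGR))
    return s
def ray(s,u,v):
    V=np.array(s['view']);R=V[:3,:3];t=V[:3,3]
    d=R.T@np.array([(u-s['cx'])/s['fx'],-(v-s['cy'])/s['fy'],-1.])
    return -R.T@t,d
def onz(s,u,v,z):
    o,d=ray(s,u,v);return o+d*(z-o[2])/d[2]
def proj(s,p):
    c=np.array(s['view'])@np.r_[p,1];return s['fx']*c[0]/-c[2]+s['cx'],s['fy']*c[1]/c[2]+s['cy']
def tri(s1,p1,s2,p2):
    o1,d1=ray(s1,*p1);o2,d2=ray(s2,*p2)
    k=np.linalg.lstsq(np.c_[d1,-d2],o2-o1,rcond=None)[0]
    a,b=o1+k[0]*d1,o2+k[1]*d2;return (a+b)/2,np.linalg.norm(a-b)
E
python3 - <<'E'
from h import *
for n in('top','side'):
    s=snap(n,n+'0.png');print(n,{k:s[k] for k in s if k!='image'})
print(env.state())
a=cv2.imread('pics/top0.png');b=cv2.imread('pics/side0.png')
E
```

```text
top {'fx': 400.89928913836866, 'fy': 400.89928913836866, 'cx': 280.1232003945539, 'cy': 210.17468263311034, 'view': array([[ 6.55537367e-04, -9.99864959e-01, -1.64205584e-02,
         5.03886615e-02],
       [ 9.80698375e-01, -2.56784337e-03,  1.95509857e-01,
        -5.20971387e-01],
       [-1.95525621e-01, -1.62317789e-02,  9.80564256e-01,
        -9.03238989e-01],
       [ 0.00000000e+00,  0.00000000e+00,  0.00000000e+00,
         1.00000000e+00]])}
side {'fx': 452.84949694207296, 'fy': 452.84949694207296, 'cx': 277.3253326578422, 'cy': 202.90826833888775, 'view': array([[-0.76901586, -0.63922736,  0.00172935,  0.42437562],
       [ 0.40688631, -0.48741025,  0.77257671, -0.26809133],
       [-0.49300927,  0.59482739,  0.63491908, -1.18525336],
       [ 0.        ,  0.        ,  0.        ,  1.        ]])}
{'time_s': 0.1, 'qpos': array([-1.25198871e+00,  8.74012176e-02,  1.75213712e-01,  1.65982487e+00,
        2.43639318e-05,  1.57082013e+00]), 'joint_vel': array([-0.00041731, -0.00371837,  0.00250223,  0.001103  , -0.00121158,
        0.00051533]), 'effort': array([-1.60026935e-03, -5.21561837e+01,  4.65653193e+01,  1.59579160e-02,
       -3.21503865e-05,  4.13343719e-05]), 'position': array([ 0.17232772, -0.52207769,  0.23065627]), 'ee_rot': array([-6.02248603e-04,  9.87323800e-01,  1.58717814e-01, -8.44911266e-05]), 'force': array([ 0.3220004 ,  0.10308353, -0.33711488]), 'ft_torque': array([ 0.01505561, -0.02373994,  0.02618736]), 'finger_gap': 0.08513793158063554}
```

View pics/top0.png

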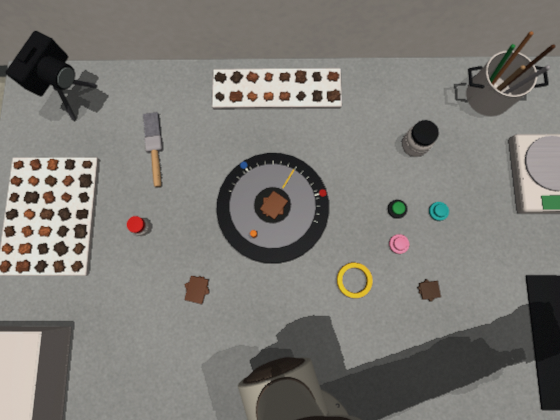

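View pics/side0.png

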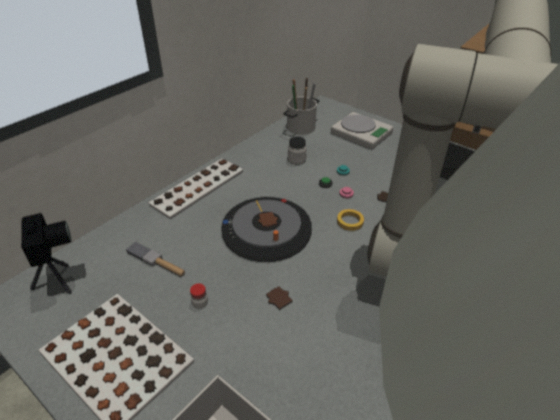

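Top view: dial at about (273,207), red dot (323,193), blue dot (243,165), stud (253,234), and index end (295,169). There are three button units: green on black (398,209), teal (439,211) and pink (400,244). The green one on the black housing fits; I'll confirm it in a crop.

```bash
cat >> h.py <<'E'
RNG={'red':((174,150,70),(180,255,255),(0,150,70),(4,255,255)),'blue':((105,130,60),(125,255,255)),'orange':((6,170,110),(14,255,255)),'yellow':((18,110,90),(32,255,255)),'green':((60,120,40),(80,255,255))}
def blobs(s,c,win=None,amin=4):
    hsv=cv2.cvtColor(s['image'],cv2.COLOR_RGB2HSV);r=RNG[c]
    m=cv2.inRange(hsv,r[0],r[1])
    if len(r)>2:m|=cv2.inRange(hsv,r[2],r[3])
    if win:
        k=np.zeros_like(m);k[win[2]:win[3],win[0]:win[1]]=255;m&=k
    n,_,st,ce=cv2.connectedComponentsWithStats(m)
    return sorted([(int(st[i,4]),ce[i].round(2)) for i in range(1,n) if st[i,4]>=amin],key=lambda t:-t[0])
WIN={'top':dict(red=(300,335,175,215),blue=(230,255,155,180),orange=(210,335,145,265),yellow=(220,325,155,255),green=(385,412,195,222)),
 'side':dict(red=(220,312,190,250),blue=(215,250,210,240),orange=(225,310,195,255),yellow=(225,310,195,255),green=(315,336,172,190))}
E
python3 - <<'E'
from h import *
S={n:snap(n) for n in('top','side')}
B={}
for c in RNG:
    for n in S: B[c,n]=blobs(S[n],c,WIN[n][c]);print(c,n,B[c,n][:4])
    if B[c,'top'] and B[c,'side']:print('   tri',tri(S['top'],B[c,'top'][0][1],S['side'],B[c,'side'][0][1]))
for c,z in dict(red=.024,blue=.024,orange=.066,yellow=.036,green=.03).items():
  for n in S:
    if B[c,n]:print(c,n,onz(S[n],*B[c,n][0][1],z))
t=S['top']['image'];s=S['side']['image']
a=cv2.resize(t[140:270,205:455],(750,390),interpolation=3);b=cv2.resize(s[155:265,210:410],(360*2,396),interpolation=3)[:, :400]
cv2.imwrite('pics/crop1.png',cv2.cvtColor(a,4))
cv2.imwrite('pics/crop2.png',cv2.cvtColor(cv2.resize(s[155:265,210:370],(800,550),interpolation=3),4))
E
```

```text
red top [(47, array([322.47, 192.43]))]
red side [(5, array([283.6, 200.4]))]
   tri (array([ 0.57100006, -0.05458081,  0.02260739]), np.float64(0.0007754191559579473))
blue top [(46, array([243.43, 164.7 ]))]
blue side [(7, array([225.  , 221.29]))]
   tri (array([0.64352138, 0.14278792, 0.02438601]), np.float64(0.0005765661891100946))
orange top [(32, array([253.19, 233.28]))]
orange side [(5, array([275.2, 232.4]))]
   tri (array([0.46489712, 0.11292447, 0.06293842]), np.float64(0.001890908444643054))
yellow top [(40, array([288.02, 178.02]))]
yellow side [(9, array([258.78, 206.  ]))]
   tri (array([0.60435936, 0.03040527, 0.03540184]), np.float64(0.0014154079477606593))
green top [(147, array([398.28, 207.66]))]
green side [(16, array([325.31, 179.88]))]
   tri (array([ 0.53338695, -0.23987527,  0.01865884]), np.float64(0.00048181755223553676))
red top [ 0.57100145 -0.05426133  0.024     ]
red side [ 0.56955403 -0.05337895  0.024     ]
blue top [0.64338248 0.14267849 0.024     ]
blue side [0.64415939 0.14257191 0.024     ]
orange top [0.46364808 0.11217023 0.066     ]
orange side [0.46369964 0.11578521 0.066     ]
yellow top [0.60482553 0.03076249 0.036     ]
yellow side [0.60314775 0.03072438 0.036     ]
green top [ 0.53085247 -0.2367877   0.03      ]
green side [ 0.52536692 -0.22666886  0.03      ]
```

View pics/crop1.png

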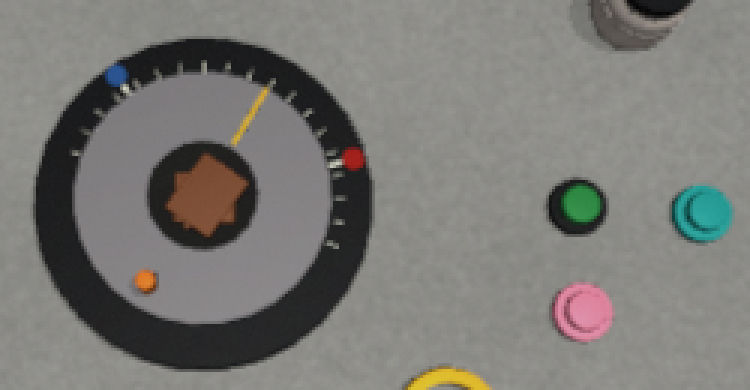

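View pics/crop2.png

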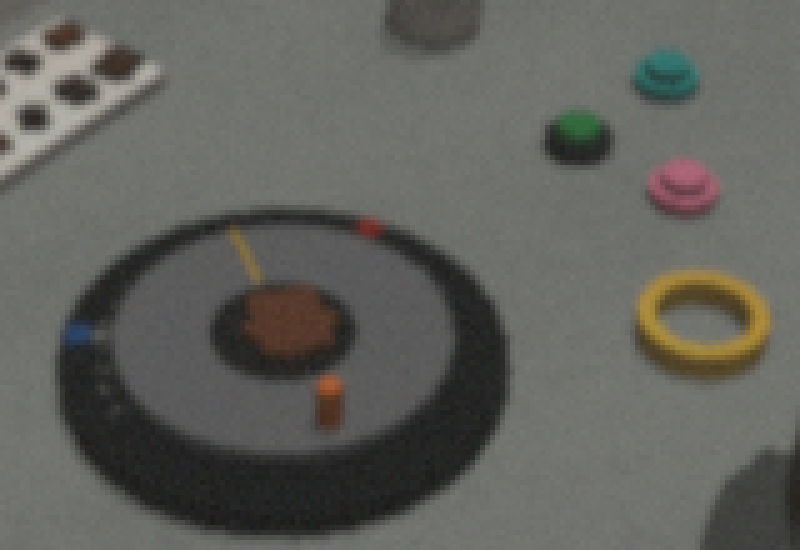

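The enlarged crops confirm it: the green button sits on the black housing (crop1 at 582,203). The teal and pink units are the look-alikes. 

From the measured points:
- **Axis:** about (.538, .069).
- **Index and red line:** index at −30°, red line at −75°, so the dial turns about 45° clockwise.
- **Checks:** the dots are 210 mm apart (expected 209.7) and the stud radius is 86 mm.

Next I move towards the point behind the stud, (.442, .073), with the fingers shut.

Request:
{"method": "move_arm", "body": {"steps": [{"hand": 0,"travel": [3.1,-3.4,0],"yaw": 0},{"hand": 0,"travel": [3.1,-3.4,0],"yaw": 0},{"hand": 0,"travel": [3.1,-3.4,0],"yaw": 0},{"hand": 0,"travel": [3.1,-3.4,0],"yaw": 0},{"hand": 0,"travel": [3.1,-3.4,0],"yaw": 0},{"hand": 0,"travel": [3.1,-3.4,0],"yaw": 0},{"hand": 0,"travel": [3.1,-3.4,0],"yaw": 0},{"hand": 0,"travel": [3.1,-3.4,0],"yaw": 0}], "squeeze": 20}}

```text
time_s: 1.0
position: [0.3247, -0.1784, 0.2277]
ee_rot: [-0.002, 0.988, 0.154, -0.0]
force: [1.4, -0.9, 0.3]
finger_gap: 0.0002
```

Request:
{"method": "move_arm", "body": {"steps": [{"hand": 0,"travel": [3.1,-3.4,0],"yaw": 0},{"hand": 0,"travel": [3.1,-3.4,0],"yaw": 0},{"hand": 0,"travel": [3.1,-3.4,0],"yaw": 0},{"hand": 0,"travel": [3.1,-3.4,0],"yaw": 0},{"hand": 0,"travel": [3.1,-3.4,0],"yaw": 0},{"hand": 0,"travel": [3,-3.2,0],"yaw": -5},{"hand": 0,"travel": [0,0,0],"yaw": -8.5},{"hand": 0,"travel": [0,0,0],"yaw": -8.5}]}}

```text
time_s: 1.8
position: [0.4424, 0.0878, 0.2282]
ee_rot: [-0.002, 0.939, 0.345, 0.001]
force: [-0.3, -0.0, 0.4]
finger_gap: -0.0
```

Request:
{"method": "move_arm", "body": {"steps": [{"hand": 0,"travel": [0,0,5],"yaw": -8.5},{"hand": 0,"travel": [0,0,4],"yaw": -8.5},{"hand": 0,"travel": [0,0,0],"yaw": 0}]}}

```text
time_s: 2.1
position: [0.4432, 0.0896, 0.1368]
ee_rot: [-0.001, 0.876, 0.482, 0.002]
force: [-0.6, 0.1, -0.5]
finger_gap: 0.0001
```

Run:
```python
from h import *
s=snap('side');t=snap('top')
T=np.array([env.state()['position']])[0];print(T,env.state()['ee_rot'],proj(s,T),proj(t,T))
a=cv2.resize(s['image'][130:280,200:360],(560,525));b=cv2.resize(t['image'][130:280,200:340],(240,257))
o=np.zeros((525,800,3),np.uint8);o[:,:560]=a;o[:257,560:]=b
cv2.imwrite('pics/pre.png',cv2.cvtColor(o,4))
```

```text
[0.44515445 0.08978993 0.14167935] [-3.03169023e-04  8.78020529e-01  4.78594580e-01  5.20457842e-03] (np.float64(286.2626012154758), np.float64(210.5447494434297)) (np.float64(260.65019952423154), np.float64(236.9417322577419))
```

View pics/pre.png

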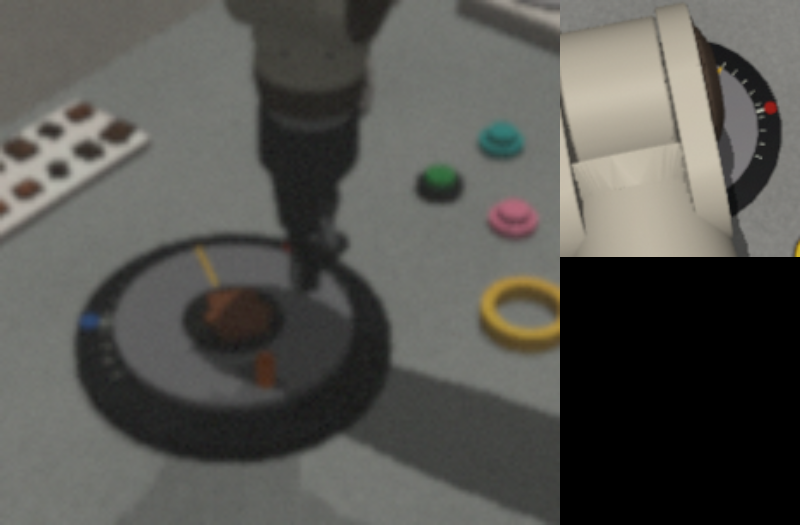

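The side crop shows the tip (about 305,290 in the crop) hovering behind the stud (265,370), with the sherd clear at (240,315). I back off 1 cm, then go down beside the stud.

Request:
{"method": "move_arm", "body": {"steps": [{"hand": 0,"travel": [-1,0.5,1],"yaw": 0},{"hand": 0,"travel": [0,0,3],"yaw": 0},{"hand": 0,"travel": [0,0,3],"yaw": 0},{"hand": 0,"travel": [0,0,1.5],"yaw": 0},{"hand": 0,"travel": [0,0,0],"yaw": 0}]}}

```text
time_s: 2.7
position: [0.4503, 0.0766, 0.0633]
ee_rot: [0.002, 0.882, 0.472, 0.012]
force: [0.2, 0.7, -0.6]
finger_gap: 0.0002
```

Request:
{"method": "move_arm", "body": {"steps": [{"hand": 0,"travel": [0,-0.7,1.4],"yaw": 0},{"hand": 0,"travel": [0.5,0,0],"yaw": 0},{"hand": 0,"travel": [0.5,0,0],"yaw": 0},{"hand": 0,"travel": [0,0,0],"yaw": 0}]}}

```text
time_s: 3.1
position: [0.4546, 0.0884, 0.0561]
ee_rot: [0.004, 0.883, 0.469, 0.016]
force: [-0.4, 0.1, 0.5]
finger_gap: -0.0
```

Request:
{"method": "move_arm", "body": {"steps": [{"hand": 0,"travel": [0,-0.4,0.9],"yaw": 0},{"hand": 0,"travel": [0.4,0,0.3],"yaw": 0},{"hand": 0,"travel": [0.4,0,0],"yaw": 0},{"hand": 0,"travel": [0.4,0,0],"yaw": 0}]}}

```text
time_s: 3.5
position: [0.4593, 0.1013, 0.0451]
ee_rot: [0.004, 0.883, 0.468, 0.017]
force: [-2.4, -0.1, 1.7]
finger_gap: -0.0002
```

Request:
{"method": "move_arm", "body": {"steps": [{"hand": 0,"travel": [0.45,-0.08,-0.05],"yaw": 3},{"hand": 0,"travel": [0.45,-0.08,0],"yaw": 3},{"hand": 0,"travel": [0.45,-0.08,0],"yaw": 3},{"hand": 0,"travel": [0.45,-0.08,0],"yaw": 3}]}}

```text
time_s: 3.9
position: [0.4682, 0.118, 0.0454]
ee_rot: [0.003, 0.929, 0.37, 0.016]
force: [0.1, -2.5, 0.0]
finger_gap: -0.0
```

```bash
cat > look.py <<'E'
import sys
from h import *
n=sys.argv[1];s=snap(n);st=env.state();print(st['position'].round(4),st['ee_rot'].round(3),st['force'].round(1))
W=(190,310,190,260) if n=='side' else WIN['top']['orange']
for c in('orange','yellow'):
    print(c,[(a,p,onz(s,*p,.036 if c=='yellow' else .066).round(4)) for a,p in blobs(s,c,W,2)[:3]])
x0,x1,y0,y1=(200,360,150,270) if n=='side' else (205,335,140,270)
k=5 if n=='side' else 4.5
cv2.imwrite('pics/'+sys.argv[2],cv2.cvtColor(cv2.resize(s['image'][y0:y1,x0:x1],None,fx=k,fy=k,interpolation=3),4))
E
python3 look.py side p1.png
```

```text
[0.4687 0.1185 0.0455] [0.003 0.929 0.369 0.016] [-0.2 -0.1  1.5]
orange []
yellow []
```

View pics/p1.png

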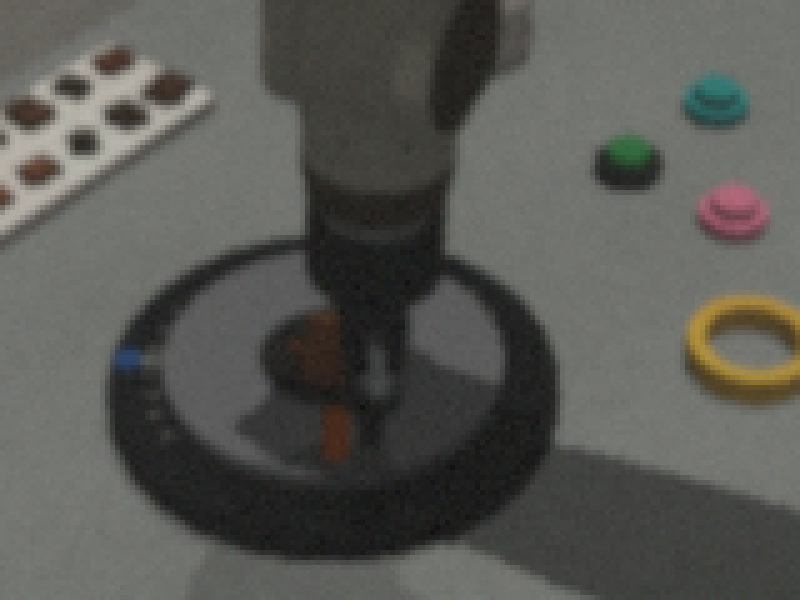

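Side crop: the stud at (338,430) has begun to move, with the fingertip in contact behind it and the sherd undisturbed. I'll work out its angle.

```bash
cat > stud.py <<'E'
from h import *
s=snap('side');h=cv2.cvtColor(s['image'],cv2.COLOR_RGB2HSV);st=env.state()
m=cv2.inRange(h,(2,130,50),(16,255,255));m[:,:210]=0;m[:,320:]=0;m[:195]=0;m[260:]=0
n,_,q,ce=cv2.connectedComponentsWithStats(m);C=np.array([.5384,.0694])
for i in range(1,n):
    if q[i,4]<8:continue
    p=onz(s,*ce[i],.051)[:2]-C
    print(q[i],ce[i].round(1),'r',np.hypot(*p).round(4),'ang',np.degrees(np.arctan2(p[1],p[0])).round(1))
t=st['position'][:2]-C;print('tcp',st['position'].round(4),np.hypot(*t).round(4),np.degrees(np.arctan2(t[1],t[0])).round(1),'toolx',np.degrees(2*np.arctan2(st['ee_rot'][2],st['ee_rot'][1])).round(1),st['force'].round(1))
E
python3 stud.py
```

```text
[265 231   4  11  37] [266.5 236.1] r 0.0832 ang 131.4
tcp [0.4685 0.1183 0.0455] 0.0853 145.0 toolx 43.6 [-0.2  0.5 -0.3]
```

Request:
{"method": "move_arm", "body": {"steps": [{"hand": 0,"travel": [0.45,-0.08,0],"yaw": 3},{"hand": 0,"travel": [0.45,-0.08,0],"yaw": 3},{"hand": 0,"travel": [0.45,-0.08,0],"yaw": 3},{"hand": 0,"travel": [0.45,-0.08,0],"yaw": 3},{"hand": 0,"travel": [0.45,-0.08,0],"yaw": 3},{"hand": 0,"travel": [0.45,-0.08,0],"yaw": 3},{"hand": 0,"travel": [0,0,0],"yaw": 0}]}}

```text
time_s: 4.7
position: [0.4869, 0.1377, 0.0454]
ee_rot: [0.001, 0.975, 0.221, 0.015]
force: [0.2, -0.1, 0.6]
finger_gap: 0.0001
```

```bash
python3 stud.py; python3 look.py top p2.png
```

```text
[256 233   4   8  24] [257.1 236.5] r 0.0885 ang 113.5
tcp [0.4867 0.1375 0.0454] 0.0855 127.2 toolx 25.7 [ 0.5 -0.9  0.2]
[0.4866 0.1374 0.0454] [0.001 0.975 0.222 0.015] [ 0.2 -0.4  0.5]
orange []
yellow [(44, array([301.27, 191.82]), array([ 0.5698, -0.0015,  0.036 ]))]
```

View pics/p2.png

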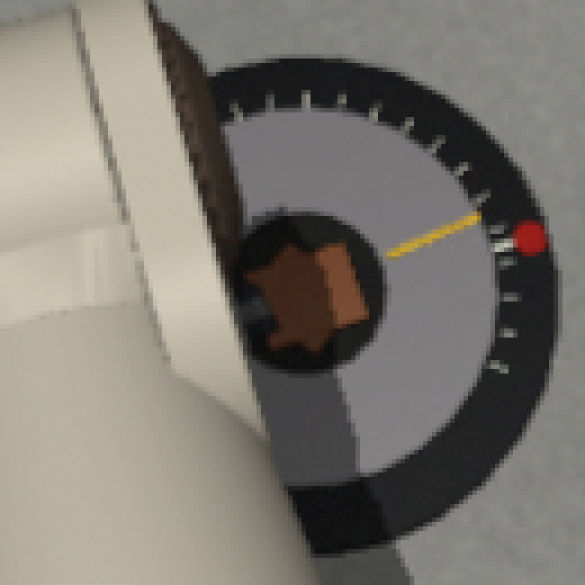

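Top crop: index line tip at (480,217), red dot at (530,238), so about 9° remain. The sherd is still in the middle.

Request:
{"method": "move_arm", "body": {"steps": [{"hand": 0,"travel": [0.45,-0.08,0],"yaw": 3},{"hand": 0,"travel": [0.4,-0.07,0],"yaw": 3},{"hand": 0,"travel": [0,0,0],"yaw": 0}]}}

```text
time_s: 5.1
position: [0.4929, 0.1419, 0.0455]
ee_rot: [0.001, 0.985, 0.172, 0.014]
force: [-0.0, -0.2, -0.9]
finger_gap: -0.0
```

```bash
cat > idx.py <<'E'
from h import *
s=snap('top');C=np.array([.5384,.0694]);st=env.state()
A=lambda v:np.degrees(np.arctan2(v[1],v[0]))
r=blobs(s,'red',(300,345,165,235))[0];R=onz(s,*r[1],.024)[:2]
h=cv2.cvtColor(s['image'],cv2.COLOR_RGB2HSV);m=cv2.inRange(h,(15,80,70),(35,255,255));m[:,:280]=0;m[:,335:]=0;m[:150]=0;m[240:]=0
v,u=np.nonzero(m);w=h[v,u,1].astype(float)
P=np.array([onz(s,a,b,.036)[:2] for a,b in zip(u,v)])
c=np.average(P,axis=0,weights=w);U=np.linalg.svd((P-c)*np.sqrt(w)[:,None])[2][0];U*=np.sign(U@(c-C))
print('red',r,R.round(4),np.hypot(*(R-C)).round(4),A(R-C).round(2));print('idx n',len(u),c.round(4),'r',np.hypot(*(c-C)).round(4),'ang mid',A(c-C).round(2),'dir',A(U).round(2))
tip=c+U*(.128-np.hypot(*(c-C)));print('tip-red mm',((tip-R)*1e3).round(1))
t=st['position'][:2]-C;print('tcp',st['position'].round(4),np.hypot(*t).round(4),A(t).round(1),'toolx',A(st['ee_rot'][1:3]).round(2)*2,st['force'].round(1))
E
python3 idx.py
```

```text
red (47, array([322.47, 192.43])) [ 0.571  -0.0543] 0.1279 -75.23
idx n 54 [ 0.563  -0.0025] r 0.076 ang mid -71.12 dir -70.71
tip-red mm [9.2 2.7]
tcp [0.4927 0.1418 0.0455] 0.0856 122.2 toolx 19.92 [0.5 0.1 0.6]
```

About 4.2° remain (roughly 6 mm at the stud).

Request:
{"method": "move_arm", "body": {"steps": [{"hand": 0,"travel": [0.25,-0.05,0],"yaw": 2},{"hand": 0,"travel": [0.25,-0.05,0],"yaw": 1.5},{"hand": 0,"travel": [0,0,0],"yaw": 0}]}}

```text
time_s: 5.45
position: [0.4964, 0.144, 0.0455]
ee_rot: [0.0, 0.989, 0.145, 0.013]
force: [0.2, 0.2, -0.7]
finger_gap: -0.0
```

```bash
python3 idx.py
```

```text
red (47, array([322.47, 192.43])) [ 0.571  -0.0543] 0.1279 -75.23
idx n 52 [ 0.5599 -0.0046] r 0.0771 ang mid -73.79 dir -73.82
tip-red mm [3.1 0.7]
tcp [0.4963 0.144  0.0455] 0.0857 119.4 toolx 16.68 [-0.2 -0.  -0.2]
```

Request:
{"method": "move_arm", "body": {"steps": [{"hand": 0,"travel": [0.24,-0.05,0],"yaw": 1},{"hand": 0,"travel": [0,0,0],"yaw": 0}]}}

```text
time_s: 5.7
position: [0.4994, 0.1418, 0.0457]
ee_rot: [-0.001, 0.99, 0.139, 0.013]
force: [0.0, 0.5, 0.5]
finger_gap: 0.0001
```

```bash
python3 idx.py; python3 idx.py
```

```text
red (47, array([322.47, 192.43])) [ 0.571  -0.0543] 0.1279 -75.23
idx n 54 [ 0.5577 -0.0043] r 0.0762 ang mid -75.35 dir -75.1
tip-red mm [-0.  -0.1]
tcp [0.4992 0.1419 0.0457] 0.0824 118.4 toolx 16.04 [ 0.  -0.2  0.2]
red (47, array([322.47, 192.43])) [ 0.571  -0.0543] 0.1279 -75.23
idx n 54 [ 0.5577 -0.0044] r 0.0762 ang mid -75.35 dir -75.1
tip-red mm [-0.  -0.1]
tcp [0.4992 0.1419 0.0456] 0.0824 118.4 toolx 16.04 [ 0.1 -0.5  0.4]
```

The index is now on the red line (−75.2° against −75.2°). I back off and lift.

Request:
{"method": "move_arm", "body": {"steps": [{"hand": 0,"travel": [-0.8,0,0],"yaw": 0},{"hand": 0,"travel": [-1,0,0],"yaw": 0},{"hand": 0,"travel": [0,0,-3],"yaw": 0},{"hand": 0,"travel": [0,0,-4],"yaw": 0},{"hand": 0,"travel": [0,0,-4],"yaw": 0},{"hand": 0,"travel": [0,0,0],"yaw": 0}]}}

```text
time_s: 6.4
position: [0.4733, 0.1345, 0.1571]
ee_rot: [-0.001, 0.99, 0.14, 0.011]
force: [0.3, 0.1, -0.6]
finger_gap: -0.0002
```

```bash
python3 idx.py
python3 - <<'E'
from h import *
T,S=snap('top'),snap('side')
def msk(s,w):
    h=cv2.cvtColor(s['image'],cv2.COLOR_RGB2HSV);m=cv2.inRange(h,(55,80,40),(85,255,255));k=np.zeros_like(m);k[w[2]:w[3],w[0]:w[1]]=255
    v,u=np.nonzero(m&k);return np.array([u.mean(),v.mean()]),len(u),(u.min(),u.max(),v.min(),v.max())
a=msk(T,(380,415,190,225));b=msk(S,(312,338,168,192));print(a,b)
print(tri(T,a[0],S,b[0]))
for z in(.02,.025,.03,.035,.04):
    p=onz(T,*a[0],z);print(z,p.round(4),np.array(proj(S,p)).round(1))
E
```

```text
red (47, array([322.47, 192.43])) [ 0.571  -0.0543] 0.1279 -75.23
idx n 55 [ 0.5577 -0.0043] r 0.0762 ang mid -75.32 dir -75.14
tip-red mm [-0.  -0.1]
tcp [0.4726 0.1343 0.1546] 0.0924 135.4 toolx 16.1 [-0.5  0.4 -0.2]
(array([398.29411765, 207.47712418]), 153, (np.int64(392), np.int64(405), np.int64(201), np.int64(214))) (array([325.5      , 179.9047619]), 42, (np.int64(321), np.int64(337), np.int64(170), np.int64(183)))
(array([ 0.53346226, -0.24027832,  0.01836267]), np.float64(0.0005458984380677294))
0.02 [ 0.5334 -0.2397  0.02  ] [325.4 179.6]
0.025 [ 0.5323 -0.2383  0.025 ] [325.5 178.7]
0.03 [ 0.5313 -0.2368  0.03  ] [325.6 177.9]
0.035 [ 0.5303 -0.2354  0.035 ] [325.7 177. ]
0.04 [ 0.5292 -0.234   0.04  ] [325.8 176.1]
```

The index held. The button measures about (.532, −.238); its height is only weakly fixed (18–30 mm), so I'll find it by force. Moving above it.

Request:
{"method": "move_arm", "body": {"steps": [{"hand": 0,"travel": [-0.6,4.6,0],"yaw": 0},{"hand": 0,"travel": [-0.6,4.6,0],"yaw": 0},{"hand": 0,"travel": [-0.6,4.6,0],"yaw": 0},{"hand": 0,"travel": [-0.6,4.6,0],"yaw": 0},{"hand": 0,"travel": [-0.6,4.6,0],"yaw": 0},{"hand": 0,"travel": [-0.6,4.6,0],"yaw": 0},{"hand": 0,"travel": [-0.6,4.6,0],"yaw": 0},{"hand": 0,"travel": [0,3,0],"yaw": 0}]}}

```text
time_s: 7.35
position: [0.5242, -0.2234, 0.1368]
ee_rot: [-0.003, 0.989, 0.145, -0.001]
force: [0.1, -0.1, -0.3]
finger_gap: -0.0003
```

Request:
{"method": "move_arm", "body": {"steps": [{"hand": 0,"travel": [0,0,0],"yaw": 0},{"hand": 0,"travel": [0.3,1,3],"yaw": 0},{"hand": 0,"travel": [0,0,3],"yaw": 0},{"hand": 0,"travel": [0,0,0],"yaw": 0}]}}

```text
time_s: 7.75
position: [0.5264, -0.2342, 0.0684]
ee_rot: [-0.006, 0.99, 0.142, -0.004]
force: [-0.2, 0.3, -0.0]
finger_gap: 0.0001
```

Run:
```python
from h import *
s=snap('side');T=snap('top');t=env.state()['position'];print(t,proj(s,t),proj(T,t))
o=np.zeros((500,800,3),np.uint8);o[:,:450]=cv2.resize(s['image'][130:230,280:370],(450,500));o[:350,450:]=cv2.resize(T['image'][160:260,350:450],(350,350))
cv2.imwrite('pics/btn.png',cv2.cvtColor(o,4))
```

```text
[ 0.52821789 -0.23478937  0.07267086] (np.float64(326.86409708237323), np.float64(168.36298213258755)) (np.float64(402.4866477728706), np.float64(205.06931553713594))
```

View pics/btn.png

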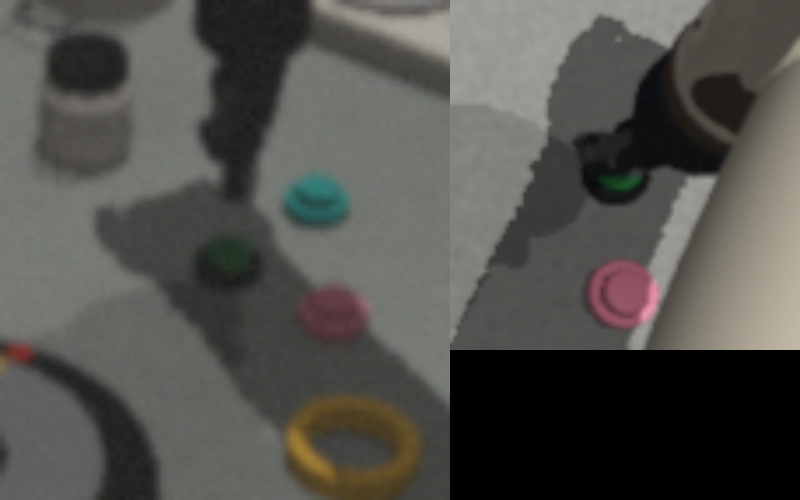

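Left panel (side): the fingertip at (237,195) is above the green button at (228,250). Right panel (top): the button is partly hidden under the tip, as expected. Now going down in steps, watching the force.

Request:
{"method": "move_arm", "body": {"steps": [{"hand": 0,"travel": [0.2,0.2,2.5],"yaw": 0},{"hand": 0,"travel": [0,0,0.8],"yaw": 0},{"hand": 0,"travel": [0,0,0],"yaw": 0}]}}

```text
time_s: 8.15
position: [0.5325, -0.2352, 0.0443]
ee_rot: [-0.003, 0.99, 0.143, 0.0]
force: [0.7, 0.4, 0.1]
finger_gap: -0.0
```

Request:
{"method": "move_arm", "body": {"steps": [{"hand": 0,"travel": [0,0,0.5],"yaw": 0},{"hand": 0,"travel": [0,0,0],"yaw": 0}]}}

```text
time_s: 8.35
position: [0.5335, -0.2351, 0.0417]
ee_rot: [-0.002, 0.99, 0.144, 0.002]
force: [-0.2, -1.2, 0.1]
finger_gap: 0.0002
```

Request:
{"method": "move_arm", "body": {"steps": [{"hand": 0,"travel": [-0.1,0,0.6],"yaw": 0},{"hand": 0,"travel": [0,0.1,0.4],"yaw": 0},{"hand": 0,"travel": [0,0,0],"yaw": 0}]}}

```text
time_s: 8.65
position: [0.5335, -0.2367, 0.0328]
ee_rot: [-0.001, 0.99, 0.144, 0.003]
force: [-0.1, -0.5, 0.1]
finger_gap: -0.0004
```

Request:
{"method": "move_arm", "body": {"steps": [{"hand": 0,"travel": [0,0,0.4],"yaw": 0},{"hand": 0,"travel": [0,0,0.2],"yaw": 0},{"hand": 0,"travel": [0,0,0],"yaw": 0}]}}

```text
time_s: 8.95
position: [0.5335, -0.2368, 0.0262]
ee_rot: [-0.001, 0.99, 0.144, 0.003]
force: [0.8, 0.1, -0.7]
finger_gap: -0.0
```

Request:
{"method": "move_arm", "body": {"steps": [{"hand": 0,"travel": [0,0,0.3],"yaw": 0},{"hand": 0,"travel": [0,0,0],"yaw": 0}]}}

```text
time_s: 9.15
position: [0.5334, -0.2368, 0.0229]
ee_rot: [-0.001, 0.99, 0.144, 0.003]
force: [0.9, 0.2, -0.1]
finger_gap: -0.0002
```

Request:
{"method": "move_arm", "body": {"steps": [{"hand": 0,"travel": [0,0,0.3],"yaw": 0},{"hand": 0,"travel": [0,0,0],"yaw": 0}]}}

```text
time_s: 9.35
position: [0.5338, -0.2369, 0.0201]
ee_rot: [-0.001, 0.99, 0.144, 0.003]
force: [-0.6, 0.8, 2.9]
finger_gap: 0.0003
```

Request:
{"method": "move_arm", "body": {"steps": [{"hand": 0,"travel": [0,0,0.3],"yaw": 0},{"hand": 0,"travel": [0,0,0],"yaw": 0}]}}

```text
time_s: 9.55
position: [0.5339, -0.237, 0.0175]
ee_rot: [-0.001, 0.99, 0.144, 0.003]
force: [-1.7, 1.1, 4.6]
finger_gap: 0.0001
```

Request:
{"method": "move_arm", "body": {"steps": [{"hand": 0,"travel": [0,0,0.3],"yaw": 0}]}}

```text
time_s: 9.65
position: [0.5341, -0.2371, 0.0155]
ee_rot: [-0.001, 0.99, 0.144, 0.004]
force: [-8.7, 3.7, 35.5]
finger_gap: 0.0001
```

The force jumps to 35 N at the stop, so the button is fully down. Releasing.

Request:
{"method": "move_arm", "body": {"steps": [{"hand": 0,"travel": [0,0,-1],"yaw": 0},{"hand": 0,"travel": [0,0,-3],"yaw": 0},{"hand": 0,"travel": [0,0,-4],"yaw": 0},{"hand": 0,"travel": [0,0,-4],"yaw": 0},{"hand": 0,"travel": [0,0,-4],"yaw": 0},{"hand": 0,"travel": [-4,0,-1],"yaw": 0},{"hand": 0,"travel": [-4,0,0],"yaw": 0},{"hand": 0,"travel": [-4,0,0],"yaw": 0}]}}

```text
time_s: 10.45
position: [0.4179, -0.2712, 0.1898]
ee_rot: [-0.001, 0.989, 0.146, 0.003]
force: [0.7, -0.2, -0.2]
finger_gap: -0.0002
```

Request:
{"method": "move_arm", "body": {"steps": [{"hand": 0,"travel": [-3,2,0],"yaw": 0},{"hand": 0,"travel": [-2,2,0],"yaw": 0},{"hand": 0,"travel": [0,0,0],"yaw": 0},{"hand": 0,"travel": [0,0,0],"yaw": 0},{"hand": 0,"travel": [0,0,0],"yaw": 0}]}}

```text
time_s: 10.95
position: [0.3765, -0.326, 0.1908]
ee_rot: [-0.0, 0.989, 0.145, 0.004]
force: [0.3, 0.2, -0.1]
finger_gap: -0.0002
```

```bash
python3 idx.py
python3 - <<'E'
from h import *
T=snap('top','end.png');print(blobs(T,'green',(385,412,195,222))[:1])
E
```

```text
red (46, array([322.39, 192.41])) [ 0.5711 -0.0541] 0.1277 -75.19
idx n 53 [ 0.5577 -0.0045] r 0.0764 ang mid -75.33 dir -75.17
tip-red mm [-0.1 -0.3]
tcp [ 0.3767 -0.3258  0.1908] 0.427 -112.3 toolx 16.66 [ 0.7 -0.8  1. ]
[(150, array([398.17, 207.75]))]
```

View pics/end.png

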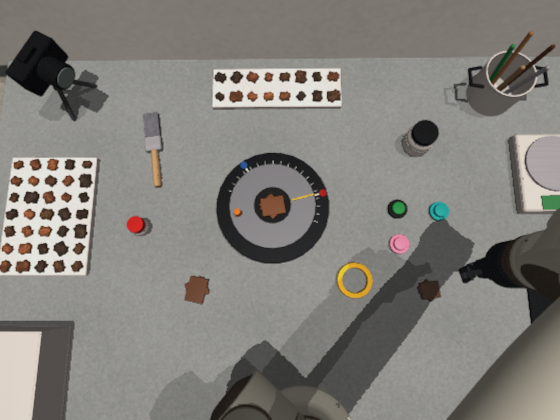

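The final top view shows the index (305,197) pointing at the red dot (323,193) and the sherd centred (272,206). The button and the other items are unmoved, and the arm is clear.

```bash
python3 -c "
from h import *
print(env.close_job())"
```

```text
the job is handed in; nothing more can be done
None
```

The job is handed in. I pushed the stud with shut fingertips, without gripping it, turning the dial about 45° clockwise onto the red line. I then pressed the green button on the black housing to its stop, released it and moved the arm clear, at about 11 s on the robot's clock.

Last checks:
- **Index:** it sits at −75.3° (−75.2° from the line's own direction), against −75.2° for the red dot. The extended line passes within about 0.3 mm of the dot.
- **Button:** it took about 4.6 N late in its travel, then 35 N at the stop, roughly 6 mm below first contact. That 35 N is well over the 5 N needed but within the stated limits. Afterwards it looked the same from above as at the start; I had no direct reading of its travel.
- **Sherd and other items:** by eye in the last top picture, the sherd is in the middle of the dial and the other items are where they were.
- **Robot:** it touches nothing, with about 1 N or less on the wrist.

One measurement stayed weak: the two cameras put the button top's height at only 18–30 mm, so I lowered the finger until I felt contact, at about 21 mm.

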